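# Tip the tea box lid over and leave it open

### The arm

A 6-joint arm with a two-finger parallel gripper is mounted at the origin on the work surface. World frame = base frame: x ahead of the robot, y to its left, z up, the work surface at z = 0. Lengths are in m, angles in rad, forces in N, time in s.
With the tool pointing down it reaches from about 0.275 to 0.85 m from the base axis. Payload 5.2 kg.
Tool frame: the origin (TCP) lies midway between the tips of the shut fingers; the grasp point (between the pads) lies behind it (env.tcp_to_grasp is the z of the grasp point in the tool frame, in m); z points along the fingers, y is the direction in which the jaws open and shut (so a half turn about z gives the same grasp; the last joint's range is limited). The gripper opens to 85 mm and grips with 20 to 120 N. Pads are 22 mm wide; open, the fingers measure 114 mm over their backs; the gripper's body (76 mm by 85 mm) begins 54 mm behind the grasp point. The pads swing forward as they close: fully open they stand 13 mm farther back than shut.
Start: joints at [-1.376, 0.259, 1.535, -0, 1.348, -0.203], TCP at [0.213, -0.507, 0.231] pointing down, gripper open.
Joint ranges: [-3.14, 3.14], [-0.91, 2.08], [0.19, 2.58], [-1.22, 4.36], [0.22, 2.71], [-3.12, 3.12]. Speed limits (rad/s): [2.57, 2.57, 3.14, 3.14, 3.14, 3.14].

### API

Orientations are given as a unit quaternion [w, x, y, z].
In Python, from plant import status, viewer, workorder, env gives the robot as it stands.
- The arm moves only by the tool arm_command, never from a script. Its argument "rows" is a list of rows, each a list of 3 entries, a list of its own where there are three numbers: the shift along the world's x, y, z in mm, then the turn about the world's z in degrees, then the finger opening in mm, from 0 to 85.4. In form: [[[x, y, z], yaw, hand], ...]. A call has exactly 10 rows; each row shifts and turns the pose as measured when the row begins; what a row does not reach is not made up. A row lasts 1/10 s, in which the tool goes at most 50 mm and 8.59 degrees, less where a joint would pass 70% of its speed; a pose out of reach is approached as far as the arm can. A call with a gripper value outside its range is refused whole. The fingers move at their own pace and stop on an object; "grip_force" is the grip in N (left out, the last holds). Time passes only in rows, so rows that do not move let the fingers close, or fill a call up. It gives the time, the measured TCP pose, the force and the opening at its end, in the units of the state.
- status.get_obs(): the state, without advancing time (a new reading comes with each control period).
- viewer.snapshot(name): name is "scene" or "top"; returns a dict with "frame" (420x560x3 uint8, red, green, blue), "K" (3x3 intrinsics, pixels), "k1" (the pictures are not rectified: a ray, as slopes to the right and down, at radius r is drawn at 1 + k1 r^2 times it, then the intrinsics apply), "pose" (4x4, takes a point from camera to world coordinates). Camera axes: x right, y up, looking along -z (the intrinsics and any distortion apply to the point x, -y, -z); pixel columns grow to the right and rows downward; lengths in m; the calibration is good to about 2 mm. A picture is of the moment at which its call begins. There is no depth.
- workorder.finish_job(): hands the job in, once; it reports no verdict.
The state is a dict: "clock": time; "joint_positions": joint angles; "dq": joint speeds; "joint_efforts": joint torques, N m; "tcp_pos": TCP position; "orientation": TCP orientation; "force": force on the tool from outside, world axes, zero at the start; "torque": the same for the moment, N m; "grip_width": finger opening in m.
Only numpy, scipy, OpenCV 4.12 (cv2) and the standard library are available. Lean on these libraries where they do the work, as an engineer would, in place of code of your own. Each camera call takes 0.05 s, during which the arm holds its last target.

### The job

Slide the empty glass jar that stands behind the tea box along the shelf until it is clear of where the lid swings back, then, with the fingertips under its front lip, tip the red lid up and over until it lies back fully open by its own weight. Do it all by gentle pushing with the fingers: do not pinch or force the lid, do not lift or tip over the jar, do not let the lid hit the jar, and leave the other things on the shelf where they are.

Things in the scene. Friction and masses are not known exactly. Their poses are not given: they have to be found in the camera images.
- teabox: Dark wooden tea box, open-topped under its lid, screwed to the shelf: 110 mm long (its x), 100 mm wide (its y), 60 mm high. Origin at the centre of its underside; its +x side carries the hinge, its -x side is the front; z up. Its place and heading differ each time.
- hinge (a point): Middle of the lid's hinge line, on the tea box, 57 mm along the box's +x from its centre and 60 mm above the shelf. Axes as the box's and fixed to the box; the hinge line runs along its y.
- lip (a point): Middle of the lower edge of the lid's front lip, 143 mm from the hinge line; moves with the lid. The red lid is a flat board 143 mm long (hinge to lip), 104 mm wide and 8 mm thick; its underside is level with the box's top (60 mm above the shelf) when shut, and its front overhangs the box's front wall by 31 mm, so there is free space under the lip.
- lid (a joint): Angle of the lid about the hinge line, rad: 0 shut (level), grows as the lip goes up and over towards the box's +x side; stop at 2.5, where it lies back beyond the box's hinge side, reaching about 115 mm behind the hinge line. No spring or catch: it weighs about 0.14 kg and falls shut below about 1.55 and falls open above it; its hinge is lightly damped.
- jar: Empty glass jar with a green screw cap, loose, upright, about 0.3 kg, 90 mm in diameter (too wide to grip) and 102 mm high. Origin at the centre of its underside. At first it stands close behind the hinge side of the tea box, in the way of the lid. It is clear when it stands beyond the open lid's reach or to either side of it.
- bowl: Blue ceramic bowl, 140 mm across and 60 mm high, loose; leave alone. Origin under its centre.
- infuser: Stainless steel tea infuser, 43 mm across and 57 mm high, loose; leave alone. Origin under its centre.
- spatula: Wooden spatula lying flat along its x, about 285 mm long, blade 55 mm wide, 8 mm thick, loose; leave alone. Its origin is on its underside, near the middle.
- mug: White mug, 80 mm across and 90 mm high, handle towards its y, loose; leave alone. Origin under its centre.
- tin: Yellow can, 64 mm across and 100 mm high, loose; leave alone. Origin under its centre.
There are look-alikes about, which are no part of the job. Leave any purple look-alike of the jar alone.

How it is judged:
On the way, in this order (a step that is already met when the one before it is completed fails the run):
1. the jar has been slid clear of the lid's swing, the lid still shut (value of joint lid below 0.3 rad and (y of jar in the frame of hinge above 0.105 m or y of jar in the frame of hinge below -0.105 m or x of jar in the frame of hinge above 0.165 m)), for 0.2 s.
2. the lid has gone over and lies open (value of joint lid above 2.35 rad), for 0.2 s.
At the end, for the whole second after the job is handed in: The lid rests open at more than 2.35 rad; the jar stands upright (within 0.1 rad) and still on the shelf, its centre more than 105 mm to either side of the hinge's middle (along the hinge line) or more than 165 mm behind the hinge line (value of joint lid above 2.35 rad and (y of jar in the frame of hinge above 0.105 m or y of jar in the frame of hinge below -0.105 m or x of jar in the frame of hinge above 0.165 m) and angle between jar's own z axis and vertical below 0.1 rad and height (world z) of jar between -0.01 and 0.01 m and linear speed of jar below 0.02 m/s); the robot touches nothing.
It fails at once if the jar is lifted off the shelf (height (world z) of jar above 0.025 m).
It fails at once if the jar is tipped (angle between jar's own z axis and vertical above 0.45 rad).
It fails at once if the lid hits the jar (contact force between lid and jar above 0.5 N).
It fails at once if the lid is pinched or forced (contact force between the fingers and lid above 20 N).
It fails at once if another thing on the shelf is displaced by more than 30 mm (distance of any of bowl, infuser, spatula, mug, tin from where it was at the start of the episode above 0.03 m).
It also fails if it takes over 56 s, if anything falls off the work surface, if the arm or the gripper's body presses on something with over 40 N, if the wrist force passes 120 N, or if a joint passes its speed limit or range.

## Working session

There is one attempt and no reset: what is moved stays moved. The work goes in short steps, Python scripts to look and compute and a tool call to move; the robot and the scene stay as the last step left them, time stands still between calls to the robot, and variables do not carry over. Pictures are saved under pics/ and viewed, and the job is handed in when it is done.

Besides the shell and the picture viewer there is one more tool, called after "Request:" by a JSON object that holds its "method" and its "body". arm_command: Moves the arm, as the interface text tells. Its arguments: {"type":"object","properties":{"rows":{"type":"array"},"grip_force":{"type":"number"}},"required":["rows"]}

```bash
mkdir -p pics; ls; python3 - <<'E'
from plant import status, viewer, workorder, env
import cv2,numpy as np
print(status.get_obs()); print(env.tcp_to_grasp)
for n in("scene","top"):
    s=viewer.snapshot(n); cv2.imwrite(f"pics/{n}0.png",s["frame"][:,:,::-1]); print(n,s["K"],s["k1"],s["pose"])
    np.savez(f"{n}0.npz",**s)
E
```

```text
pics
{'clock': 0.0, 'joint_positions': array([-1.37582144e+00,  2.59351013e-01,  1.53608477e+00,  4.62152466e-06,
        1.34797015e+00, -2.02805686e-01]), 'dq': array([ 0.00067276, -0.00056581, -0.00050284,  0.00027039,  0.00136744,
        0.00221873]), 'joint_efforts': array([-5.41457030e-04, -4.46028972e+01, -2.90575844e+01, -3.06343336e-04,
        1.18503871e-02, -1.05676236e-05]), 'tcp_pos': array([ 0.21297322, -0.50653124,  0.23046969]), 'orientation': array([-9.06624424e-04,  9.80286139e-01,  1.97581031e-01,  5.80300209e-06]), 'force': array([-0.04743649,  0.01150786, -0.94796923]), 'torque': array([-0.00536288, -0.01056891, -0.0104439 ]), 'grip_width': 0.08532549693365858}
-0.0187
scene [[418.24736163   0.         277.43510401]
 [  0.         418.24736163 213.42994012]
 [  0.           0.           1.        ]] -0.07380893332980773 [[ 0.8737871  -0.2729361   0.40249471  1.10840464]
 [ 0.48596908  0.45913773 -0.74365759 -0.95781089]
 [ 0.01817049  0.84539839  0.53382713  0.74594529]
 [ 0.          0.          0.          1.        ]]
top [[491.847363     0.         278.20091349]
 [  0.         491.847363   204.88907271]
 [  0.           0.           1.        ]] -0.13602161111573643 [[-0.00892237  0.98113351 -0.1931254   0.28309225]
 [-0.99995413 -0.00942699 -0.0016941  -0.01172592]
 [-0.00348273  0.19310143  0.98117262  1.63795978]
 [ 0.          0.          0.          1.        ]]
```

View pics/scene0.png

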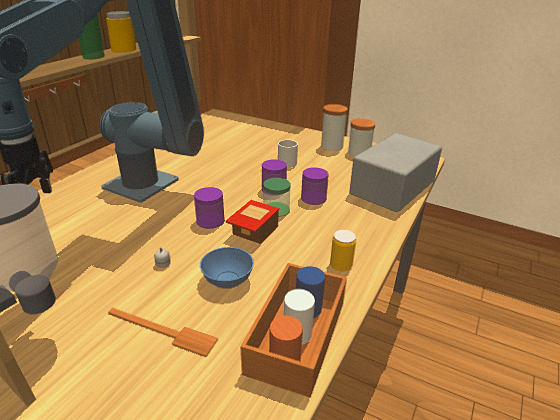

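View pics/top0.png

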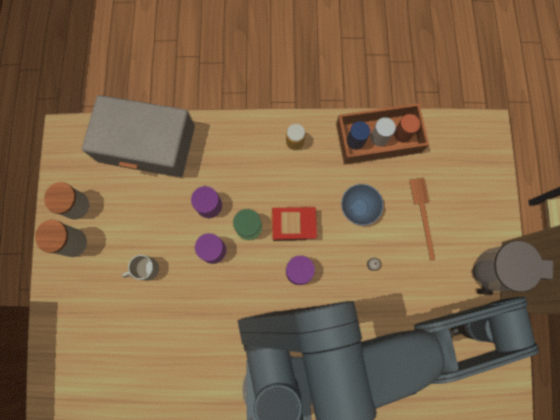

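The scene view shows the red box near (253,220), with the green-capped jar behind it at (277,197). In the top view the lid is at (294,223). Candidates for the jar in the top view are the green cap (247,224) and purple look-alikes at (206,201), (210,248) and (300,270). I choose the green one and measure next.

```bash
cat > h.py <<'E'
import numpy as np,cv2
def ray(s,uv):
    K=np.array(s["K"]);k1=float(s["k1"]);P=np.array(s["pose"])
    uv=np.atleast_2d(uv).astype(float)
    d=np.array([k1,0,0,0,0.])
    n=cv2.undistortPoints(uv.reshape(-1,1,2),K,d).reshape(-1,2)
    v=np.c_[n[:,0],-n[:,1],-np.ones(len(n))]@P[:3,:3].T
    return P[:3,3],v
def plane(s,uv,z):
    o,v=ray(s,uv); return o+v*((z-o[2])/v[:,2])[:,None]
def tri(s1,u1,s2,u2):
    o1,v1=ray(s1,u1);o2,v2=ray(s2,u2);v1=v1[0];v2=v2[0]
    t=np.linalg.lstsq(np.c_[v1,-v2],o2-o1,rcond=None)[0]
    a=o1+t[0]*v1;b=o2+t[1]*v2
    return (a+b)/2,np.linalg.norm(a-b)
def proj(s,p):
    P=np.array(s["pose"]);c=np.linalg.inv(P)@np.append(p,1);x=c[0]/-c[2];y=-c[1]/-c[2]
    r=x*x+y*y;f=1+float(s["k1"])*r;K=np.array(s["K"])
    return K[0,0]*x*f+K[0,2],K[1,1]*y*f+K[1,2]
def mask(fr,kind):
    h=cv2.cvtColor(fr,cv2.COLOR_RGB2HSV);H,S,V=[h[...,i].astype(int) for i in range(3)]
    m={'red':((H<5)|(H>174))&(S>190)&(V>90),'green':(H>45)&(H<90)&(S>60)&(V>40),
       'purple':(H>130)&(H<160)&(S>80),'blue':(H>98)&(H<120)&(S>110)&(V>60),'yellow':(H>18)&(H<32)&(S>190)}[kind]
    return m.astype(np.uint8)
def blobs(fr,kind,amin=40):
    n,l,st,c=cv2.connectedComponentsWithStats(mask(fr,kind))
    return [(st[i].tolist(),c[i].round(1).tolist(),(l==i).astype(np.uint8)) for i in range(1,n) if st[i][4]>amin]
E
python3 - <<'E'
from h import *
S={n:dict(np.load(f"{n}0.npz")) for n in("scene","top")}
for n,s in S.items():
    for k in('red','green','purple','blue','yellow'):
        for b in blobs(s["frame"],k):
            print(n,k,b[0],b[1])
            if k=='red' and b[0][4]>200:
                cs=cv2.findContours(b[2],0,2)[0];c=max(cs,key=cv2.contourArea)
                hh=cv2.convexHull(c);r=cv2.boxPoints(cv2.minAreaRect(hh));ap=cv2.approxPolyDP(hh,4,True).reshape(-1,2)
                print(' rect',r.round(1).tolist(),'poly',ap.tolist())
                print(plane(s,ap,.068).round(4).tolist())
s=S["top"]
for k in('green','purple'):
    for b in blobs(s["frame"],k): print(k,plane(s,b[1],.102).round(3))
a=cv2.resize(S["top"]["frame"][170:300,150:400],None,fx=3,fy=3,interpolation=2)
b=cv2.resize(S["scene"]["frame"][140:260,180:360],None,fx=4,fy=4,interpolation=2)
cv2.imwrite("pics/ct.png",a[:,:,::-1]);cv2.imwrite("pics/cs.png",b[:,:,::-1])
E
```

```text
scene red [226, 200, 53, 31, 587] [251.1, 216.1]
 rect [[225.39999389648438, 220.3000030517578], [262.5, 189.39999389648438], [279.3999938964844, 209.6999969482422], [242.3000030517578, 240.60000610351562]] poly [[278, 208], [255, 230], [226, 221], [250, 200]]
[[0.5834, 0.0151, 0.068], [0.5852, -0.1235, 0.068], [0.4873, -0.1273, 0.068], [0.4829, 0.012, 0.068]]
scene green [79, 15, 25, 44, 746] [91.4, 40.1]
scene green [263, 178, 27, 13, 271] [276.4, 183.9]
scene green [267, 202, 23, 14, 150] [280.5, 207.5]
scene purple [262, 160, 25, 34, 317] [272.9, 168.0]
scene purple [301, 168, 27, 37, 651] [313.9, 185.1]
scene purple [194, 187, 30, 41, 826] [208.6, 206.9]
scene blue [297, 267, 28, 18, 381] [310.5, 275.2]
scene yellow [106, 17, 30, 35, 837] [120.9, 34.6]
scene yellow [330, 237, 26, 34, 628] [341.8, 254.8]
top green [234, 210, 27, 29, 621] [247.2, 223.9]
top purple [192, 187, 28, 30, 633] [205.6, 201.0]
top purple [195, 234, 30, 28, 624] [209.4, 247.5]
top purple [287, 256, 27, 28, 605] [299.9, 269.8]
top blue [352, 123, 17, 17, 180] [360.2, 130.5]
green [[0.525 0.089 0.102]]
purple [[0.6   0.223 0.102]]
purple [[0.451 0.208 0.102]]
purple [[ 0.379 -0.075  0.102]]
```

View pics/ct.png

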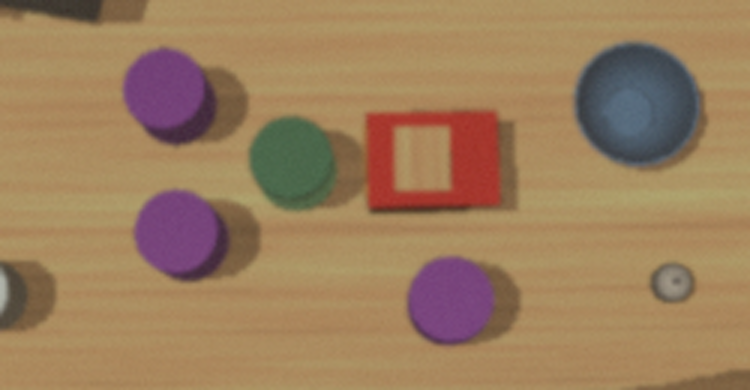

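View pics/cs.png

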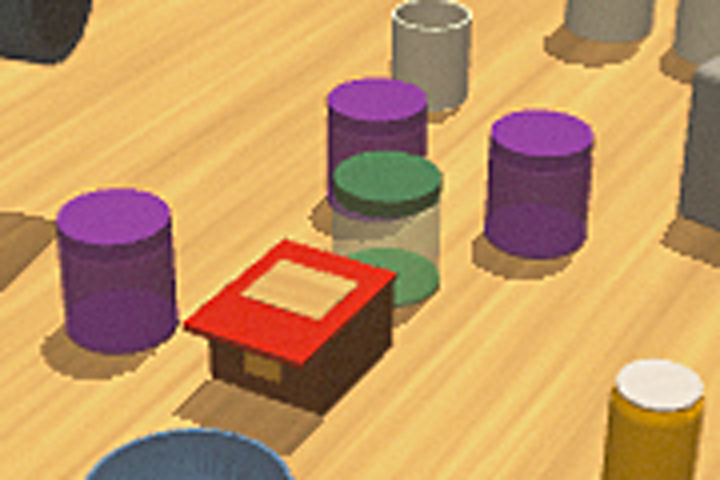

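The crop confirms the target: the green-capped jar sits directly behind the red lid's hinge side, and the purple ones are look-alikes. Next I measure heights from two views and the box heading.

```bash
python3 - <<'E'
from h import *
S={n:dict(np.load(f"{n}0.npz")) for n in("scene","top")}
t,s=S["top"],S["scene"]
h=cv2.cvtColor(t["frame"],cv2.COLOR_RGB2HSV); print(h[215,280],h[223,290])
m=(((h[...,0]<6)|(h[...,0]>172))&(h[...,1]>150)&(h[...,2]>90)).astype(np.uint8); m[:, :240]=0;m[:,330:]=0;m[:180]=0;m[250:]=0
c=max(cv2.findContours(m,0,1)[0],key=cv2.contourArea)
r=cv2.boxPoints(cv2.minAreaRect(c));print(r)
ms=mask(s["frame"],'red')
print('top corners@.068',plane(t,r,.068).round(4).tolist())
c2=cv2.findContours(ms,0,1)[0];c2=cv2.convexHull(max(c2,key=cv2.contourArea))
area,tri_=0,0
q=cv2.approxPolyDP(c2,4,True).reshape(-1,2);print(q.tolist())
# match each scene corner to nearest top corner
tp=plane(t,r,.068)
for u in q:
    p=plane(s,u,.068)[0];i=np.argmin(np.linalg.norm(tp-p,axis=1));print('tri',tri(s,u,t,r[i]))
print('jar cap centre')
# ellipses
for fr,sl,n in((t,1,'t'),(s,1,'s')):
    for b in blobs(fr["frame"],'green'):
        c=max(cv2.findContours(b[2],0,1)[0],key=cv2.contourArea)
        if b[0][1]>150: print(n,b[0],cv2.minAreaRect(c), cv2.minEnclosingCircle(c))
print(tri(s,[276.5,181.5],t,[247,223]))
# bottom of jar
print(plane(s,[280.5,207.5],0))
for nm,uv,z in(('bowl',[362,204],.06),('tin',[296,131],.1),('inf',[374,264],.057),('mug',[143,267],.09)): print(nm,plane(t,uv,z).round(3))
E
```

```text
[  5 173 167] [ 16 116 171]
[[273. 208.]
 [316. 208.]
 [316. 239.]
 [273. 239.]]
top corners@.068 [[0.582, 0.008, 0.068], [0.5806, -0.1318, 0.068], [0.4792, -0.1295, 0.068], [0.4806, 0.0087, 0.068]]
[[278, 208], [255, 230], [226, 221], [250, 200]]
tri (array([0.58364945, 0.00936575, 0.07056783]), np.float64(0.005117330101107375))
tri (array([ 0.58375202, -0.12914824,  0.07007903]), np.float64(0.008582638142164764))
tri (array([ 0.4825323 , -0.12724467,  0.06584002]), np.float64(0.007691894273429433))
tri (array([0.4820795 , 0.00979254, 0.06857094]), np.float64(0.00376687304240767))
jar cap centre
t [234, 210, 27, 29, 621] ((247.0, 224.0), (28.0, 26.0), 90.0) ((248.0, 223.5), 14.840922355651855)
s [263, 178, 27, 13, 271] ((276.0, 184.0), (12.0, 26.0), 90.0) ((276.0, 184.5), 13.086352348327637)
s [267, 202, 23, 14, 150] ((278.7500305175781, 206.25001525878906), (21.21320343017578, 12.020814895629883), 45.0) ((278.0, 206.0), 11.401854515075684)
(array([0.52996154, 0.09177084, 0.11056037]), np.float64(0.00789872505444885))
[[0.53653404 0.11988145 0.        ]]
bowl [[ 0.594 -0.284  0.06 ]]
tin [[ 0.833 -0.07   0.1  ]]
inf [[ 0.397 -0.316  0.057]]
mug [[0.391 0.422 0.09 ]]
```

Lid spans x 0.482–0.583 and y −0.129 to 0.010, heading ≈ 90°, with its top at 0.068 (two-view). The jar is at about (0.525, 0.089) with its cap near 0.105. The free direction is world +x (box −y), to x≈0.66.

Request:
{"method": "arm_command", "body": {"rows": [[[18, 50, 0], -2.3, 50], [[18, 50, 0], -2.3, 50], [[18, 50, 0], -2.3, 50], [[18, 50, 0], -2.3, 50], [[18, 50, 0], -2.3, 50], [[18, 50, 0], -2.3, 50], [[18, 50, 0], -2.3, 50], [[18, 50, 0], -2.3, 50], [[18, 50, 0], -2.3, 50], [[18, 50, 0], -2.3, 50]]}}

```text
clock: 1.1
tcp_pos: [0.3776, -0.0337, 0.2266]
orientation: [-0.003, 1.0, -0.017, 0.0]
force: [1.1, -1.0, -0.3]
grip_width: 0.0501
```

Request:
{"method": "arm_command", "body": {"rows": [[[14, 34, 0], 0.5, 50], [[14, 34, 0], 0.5, 50], [[14, 34, 0], 0.5, 50], [[10, 22, 0], 0.5, 50], [[0, 0, -10], 0, 50], [[0, 0, -30], 0, 50], [[0, 0, -30], 0, 50], [[0, 0, -30], 0, 50], [[0, 0, -20], 0, 50], [[0, 0, 0], 0, 50]]}}

```text
clock: 2.1
tcp_pos: [0.427, 0.1005, 0.0999]
orientation: [-0.003, 1.0, 0.006, -0.001]
force: [-0.1, -0.2, -0.4]
grip_width: 0.0498
```

```bash
python3 - <<'E'
from plant import status, viewer
import cv2,numpy as np
print(status.get_obs())
for n in("scene","top"):
    s=viewer.snapshot(n); cv2.imwrite(f"pics/{n}1.png",s["frame"][:,:,::-1]);np.savez(f"{n}1.npz",**s)
s=cv2.imread("pics/scene1.png")[100:280,150:390];cv2.imwrite("pics/s1c.png",cv2.resize(s,None,fx=3,fy=3))
E
```

```text
{'clock': 2.1, 'joint_positions': array([-0.02868232,  0.20328314,  1.97003668,  0.00661125,  0.97037109,
        1.52575038]), 'dq': array([-0.01130267, -0.01627358, -0.01014923, -0.00242243,  0.01943617,
       -0.00548441]), 'joint_efforts': array([-3.14729603e-02, -3.45304763e+01, -2.31291139e+01,  4.26847266e-02,
       -6.39702994e-01,  4.84301912e-03]), 'tcp_pos': array([0.42699259, 0.10052801, 0.09993546]), 'orientation': array([-2.76230465e-03,  9.99975819e-01,  6.31122128e-03, -9.47960719e-04]), 'force': array([-0.12288327, -0.16124724, -0.36298778]), 'torque': array([ 0.01505617,  0.03022245, -0.04523076]), 'grip_width': 0.049809764915280566}
```

View pics/s1c.png

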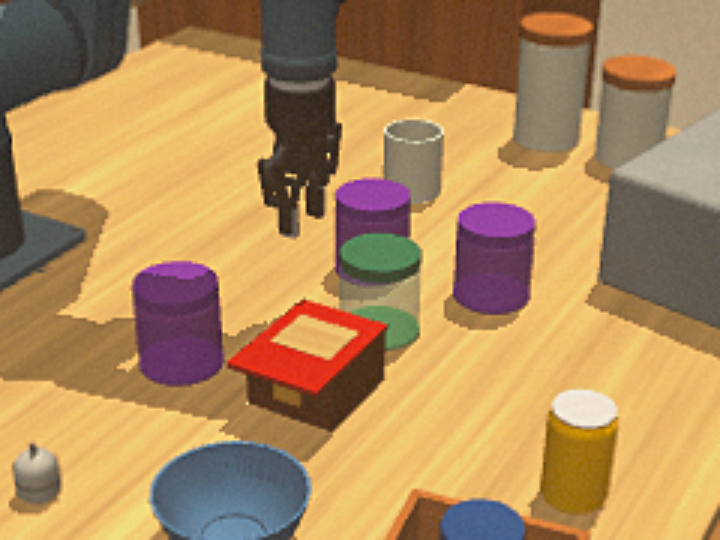

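View pics/top1.png

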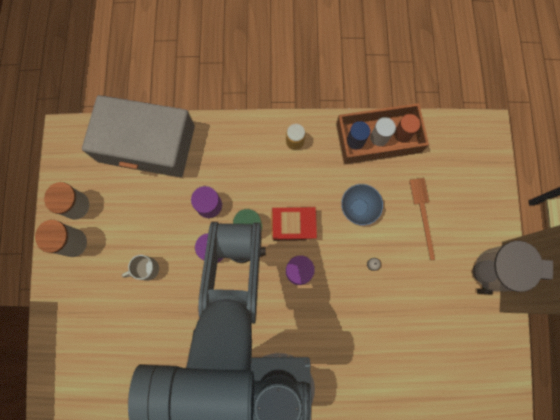

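The scene crop shows the fingers above the shelf just left of the green jar, with nothing disturbed. I lower beside the jar.

Request:
{"method": "arm_command", "body": {"rows": [[[0, -6, -15], 0, 50], [[0, -6, -15], 0, 50], [[0, 0, -15], 0, 50], [[0, 0, -13], 0, 50], [[0, 0, 0], 0, 50], [[8, 0, 0], 0, 50], [[8, 0, 0], 0, 50], [[6, 0, 0], 0, 50], [[4, 0, 0], 0, 50], [[0, 0, 0], 0, 50]]}}

```text
clock: 3.2
tcp_pos: [0.4685, 0.0858, 0.055]
orientation: [-0.002, 1.0, 0.006, 0.014]
force: [-1.5, 0.1, -0.4]
grip_width: 0.0505
```

Request:
{"method": "arm_command", "body": {"rows": [[[-3, 1, -8], 0, 50], [[0, 1, -5], 0, 50], [[0, 0, 0], 0, 50], [[4, 0, 0], 0, 50], [[4, 0, 0], 0, 50], [[4, 0, 0], 0, 50], [[5, 0, 0], 0, 50], [[5, 0, 0], 0, 50], [[5, 0, 0], 0, 50], [[5, 0, 0], 0, 50]]}}

```text
clock: 4.2
tcp_pos: [0.4968, 0.0888, 0.0403]
orientation: [-0.002, 1.0, 0.006, 0.011]
force: [-1.8, 0.9, 1.8]
grip_width: 0.0499
```

```bash
cat > look.py <<'E'
import sys
from plant import status, viewer
import cv2,numpy as np
from h import *
i=sys.argv[1]
o=status.get_obs();print(o["clock"],o["tcp_pos"].round(4),o["force"].round(2),o["orientation"].round(3))
x0,y0,x1,y1=150,80,390,260
for n in("scene","top"):
    s=viewer.snapshot(n); cv2.imwrite(f"pics/{n}{i}.png",s["frame"][:,:,::-1]);np.savez(f"{n}{i}.npz",**s)
    if n=="scene": cv2.imwrite(f"pics/s{i}c.png",cv2.resize(s["frame"][y0:y1,x0:x1,::-1],None,fx=3,fy=3))
    for b in blobs(s["frame"],'green'):
        if b[0][1]>100:
            if n=="scene": print('jar scene',b[0],b[1],plane(s,b[1],.102).round(3), plane(s,b[1],0).round(3))
            else: print('jar top',b[0],plane(s,b[1],.102).round(3))
E
python3 look.py 2
```

```text
4.2 [0.4968 0.0888 0.0403] [-1.82  0.86  1.83] [-0.002  1.     0.006  0.011]
jar scene [268, 179, 26, 14, 282] [280.5, 185.3] [[0.549 0.093 0.102]] [[0.46  0.259 0.   ]]
jar scene [271, 204, 22, 14, 184] [283.8, 210.0] [[ 0.63  -0.035  0.102]] [[0.554 0.111 0.   ]]
```

View pics/s2c.png

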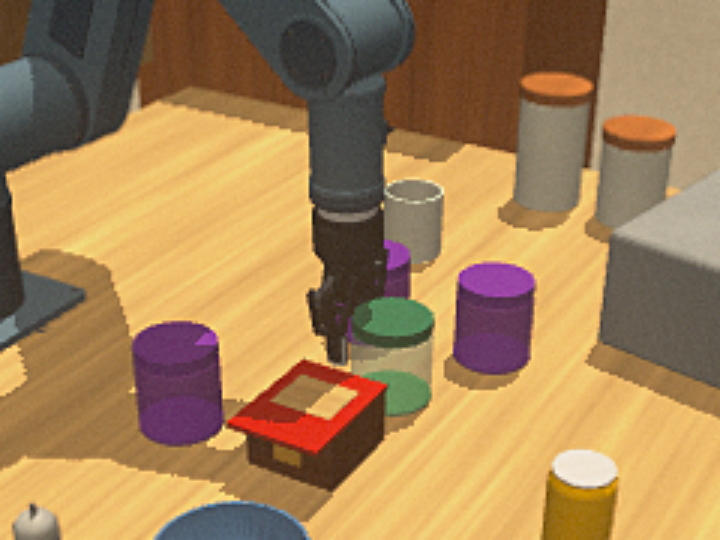

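The jar is upright and has slid about 18 mm in the finger cradle. I continue.

Request:
{"method": "arm_command", "body": {"rows": [[[5, 0, 0], 0, 50], [[5, 0, 0], 0, 50], [[5, 0, 0], 0, 50], [[5, 0, 0], 0, 50], [[5, 0, 0], 0, 50], [[5, 0, 0], 0, 50], [[5, 0, 0], 0, 50], [[5, 0, 0], 0, 50], [[5, 0, 0], 0, 50], [[5, 0, 0], 0, 50]]}}

```text
clock: 5.3
tcp_pos: [0.5506, 0.0883, 0.0402]
orientation: [-0.002, 1.0, 0.006, 0.011]
force: [-2.6, 0.1, 1.2]
grip_width: 0.0505
```

```bash
python3 look.py 3
```

```text
5.3 [0.5506 0.0883 0.0402] [-2.6   0.06  1.22] [-0.002  1.     0.006  0.011]
jar scene [282, 183, 27, 14, 299] [294.9, 189.7] [[0.602 0.091 0.102]] [[0.522 0.257 0.   ]]
jar scene [280, 208, 27, 15, 324] [293.4, 215.1] [[ 0.667 -0.045  0.102]] [[0.597 0.099 0.   ]]
```

View pics/s3c.png

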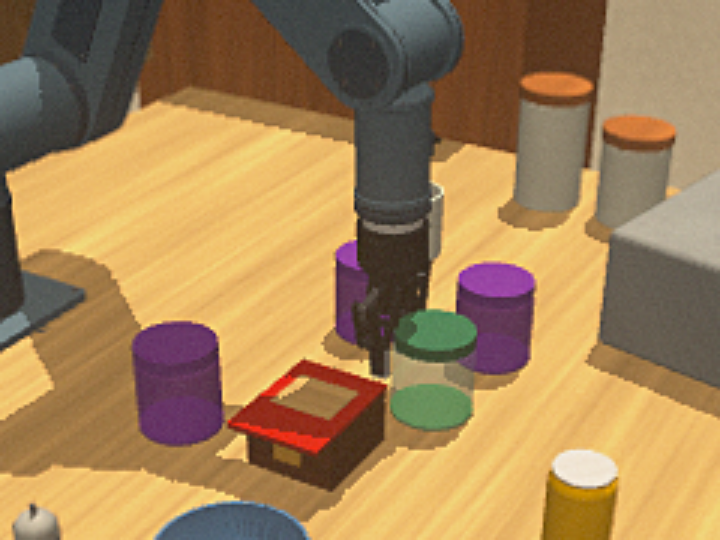

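The jar stays upright at about (0.60, 0.09). It needs about 70 mm more.

Request:
{"method": "arm_command", "body": {"rows": [[[5, 0, 0], 0, 50], [[5, 0, 0], 0, 50], [[5, 0, 0], 0, 50], [[5, 0, 0], 0, 50], [[5, 0, 0], 0, 50], [[5, 0, 0], 0, 50], [[5, 0, 0], 0, 50], [[5, 0, 0], 0, 50], [[5, 0, 0], 0, 50], [[5, 0, 0], 0, 50]]}}

```text
clock: 6.4
tcp_pos: [0.6046, 0.0883, 0.0401]
orientation: [-0.002, 1.0, 0.006, 0.011]
force: [-2.4, -0.5, 1.8]
grip_width: 0.0502
```

Request:
{"method": "arm_command", "body": {"rows": [[[5, 0, 0], 0, 50], [[5, 0, 0], 0, 50], [[4, 0, 0], 0, 50], [[3, 0, 0], 0, 50], [[2, 0, 0], 0, 50], [[0, 0, 0], 0, 50], [[-5, 0, 0], 0, 50], [[-10, 0, 0], 0, 50], [[-10, 0, 0], 0, 50], [[-5, 0, 0], 0, 50]]}}

```text
clock: 7.4
tcp_pos: [0.5947, 0.0882, 0.0398]
orientation: [-0.002, 1.0, 0.006, 0.012]
force: [0.4, 0.3, -0.4]
grip_width: 0.0497
```

```bash
python3 look.py 4
```

```text
7.4 [0.5947 0.0882 0.0398] [ 0.43  0.3  -0.41] [-0.002  1.     0.006  0.012]
jar scene [303, 189, 28, 18, 329] [316.2, 196.3] [[0.678 0.087 0.102]] [[0.61  0.253 0.   ]]
jar scene [301, 214, 27, 16, 342] [314.1, 221.6] [[ 0.732 -0.046  0.102]] [[0.673 0.099 0.   ]]
```

View pics/s4c.png

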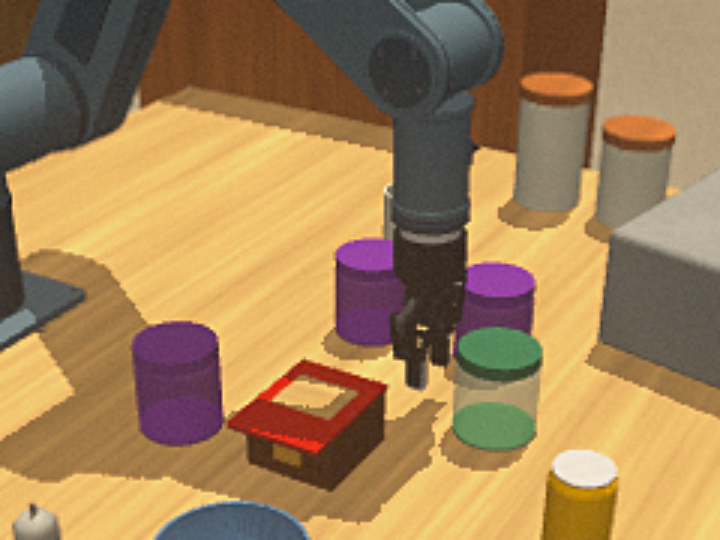

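The jar stands upright at about (0.675, 0.088), clear of the swing by roughly 38 mm beyond the limit. I raise the fingers and go to the front of the lid, turned 90°.

Request:
{"method": "arm_command", "body": {"rows": [[[-8, 0, 20], 0, 50], [[-5, 0, 40], 0, 50], [[0, 0, 40], 0, 50], [[0, -10, 30], 8, 50], [[-5, -25, 10], 8, 50], [[-5, -30, 0], 8, 50], [[-5, -30, 0], 8, 50], [[-5, -30, 0], 8, 50], [[-5, -30, 0], 8, 50], [[-5, -30, 0], 8, 50]]}}

```text
clock: 8.5
tcp_pos: [0.5515, -0.0993, 0.1887]
orientation: [-0.004, 0.869, 0.494, 0.015]
force: [0.2, -0.1, -0.5]
grip_width: 0.0501
```

Request:
{"method": "arm_command", "body": {"rows": [[[-3, -25, 0], 8, 50], [[-3, -20, 0], 8, 50], [[0, -10, 0], 8, 50], [[0, -10, 0], 8, 50], [[0, 0, 0], 0, 50], [[0, 0, 0], 0, 50], [[0, 0, 0], 0, 50], [[0, 0, 0], 0, 50], [[0, 0, 0], 0, 50], [[0, 0, 0], 0, 50]]}}

```text
clock: 9.5
tcp_pos: [0.5453, -0.1705, 0.1902]
orientation: [-0.006, 0.696, 0.718, 0.014]
force: [-0.2, -0.1, -0.4]
grip_width: 0.0498
```

Request:
{"method": "arm_command", "body": {"rows": [[[-5, 0, -20], -1.8, 50], [[-5, 0, -30], 0, 50], [[0, 0, -30], 0, 50], [[0, 0, -30], 0, 50], [[0, 0, -20], 0, 50], [[0, 0, -10], 0, 50], [[0, 0, 0], 0, 50], [[0, 0, 0], 0, 50], [[0, 0, 0], 0, 50], [[0, 0, 0], 0, 50]]}}

```text
clock: 10.5
tcp_pos: [0.5383, -0.1698, 0.0507]
orientation: [-0.0, 0.707, 0.707, 0.016]
force: [-0.6, -0.3, 0.1]
grip_width: 0.05
```

```bash
sed -i 's/x0,y0,x1,y1=150,80,390,260/x0,y0,x1,y1=180,100,360,260/; s/fx=3,fy=3/fx=4,fy=4,interpolation=2/' look.py; python3 look.py 5
```

```text
10.5 [ 0.5383 -0.1698  0.0507] [-0.57 -0.27  0.1 ] [-0.     0.707  0.707  0.016]
jar scene [303, 189, 28, 15, 309] [316.2, 195.9] [[0.677 0.09  0.102]] [[0.608 0.256 0.   ]]
jar scene [301, 214, 27, 16, 338] [314.1, 221.7] [[ 0.733 -0.046  0.102]] [[0.673 0.098 0.   ]]
jar top [236, 166, 27, 31, 643] [[0.666 0.084 0.102]]
```

View pics/s5c.png

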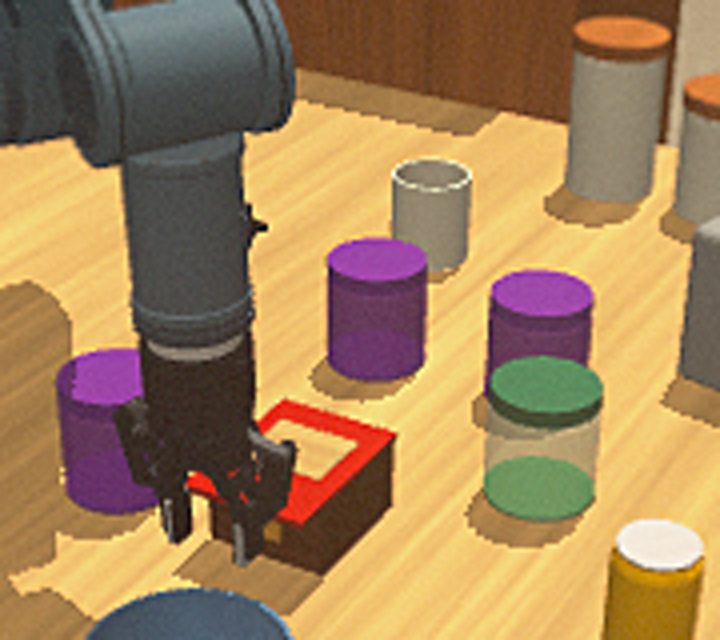

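View pics/top5.png

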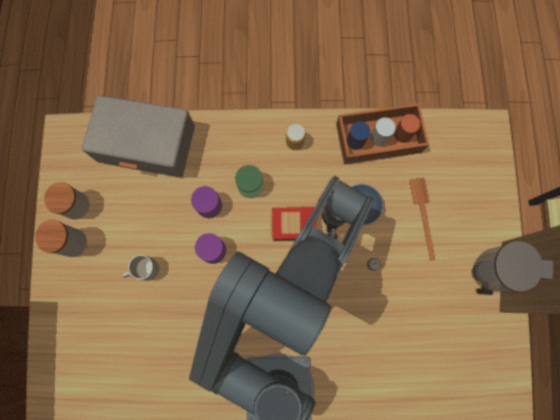

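Fingers are in front of the lip, seen at about (175,530) and (245,550) in the crop, with the jar clear behind. I close in slowly.

Request:
{"method": "arm_command", "body": {"rows": [[[-3, 3, 0], 0, 50], [[-2, 3, 0], 0, 50], [[0, 3, 0], 0, 50], [[0, 3, 0], 0, 50], [[0, 2, 0], 0, 50], [[0, 2, 0], 0, 50], [[0, 2, 0], 0, 50], [[0, 1, 0], 0, 50], [[0, 1, 0], 0, 50], [[0, 0, 0], 0, 50]]}}

```text
clock: 11.6
tcp_pos: [0.5332, -0.1479, 0.0517]
orientation: [0.001, 0.707, 0.707, 0.016]
force: [-0.4, 0.3, 0.2]
grip_width: 0.05
```

Request:
{"method": "arm_command", "body": {"rows": [[[0, 1, 0], 0, 50], [[0, 1, 0], 0, 50], [[0, 1, 0], 0, 50], [[0, 1, 0], 0, 50], [[0, 1, 0], 0, 50], [[0, 0, 0], 0, 50], [[0, 0, 0], 0, 50], [[0, 0, 0], 0, 50], [[0, 0, 0], 0, 50], [[0, 0, 0], 0, 50]]}}

```text
clock: 12.6
tcp_pos: [0.5333, -0.1428, 0.0517]
orientation: [0.001, 0.707, 0.707, 0.016]
force: [1.4, 0.3, -0.1]
grip_width: 0.0499
```

Request:
{"method": "arm_command", "body": {"rows": [[[0, 1, 0], 0, 50], [[0, 0, 0], 0, 50], [[0, 1, 0], 0, 50], [[0, 0, 0], 0, 50], [[0, 1, 0], 0, 50], [[0, 0, 0], 0, 50], [[0, 1, 0], 0, 50], [[0, 0, 0], 0, 50], [[0, 0, 0], 0, 50], [[0, 0, 0], 0, 50]]}}

```text
clock: 13.6
tcp_pos: [0.5334, -0.1386, 0.0518]
orientation: [0.001, 0.707, 0.707, 0.016]
force: [0.3, -0.3, 0.6]
grip_width: 0.0497
```

```bash
python3 look.py 6
```

```text
13.6 [ 0.5334 -0.1386  0.0518] [ 0.26 -0.27  0.63] [0.001 0.707 0.707 0.016]
jar scene [303, 189, 27, 15, 310] [316.2, 195.9] [[0.677 0.09  0.102]] [[0.608 0.256 0.   ]]
jar scene [301, 214, 27, 16, 338] [314.1, 221.6] [[ 0.732 -0.046  0.102]] [[0.673 0.099 0.   ]]
jar top [236, 166, 27, 31, 635] [[0.666 0.084 0.102]]
```

View pics/s6c.png

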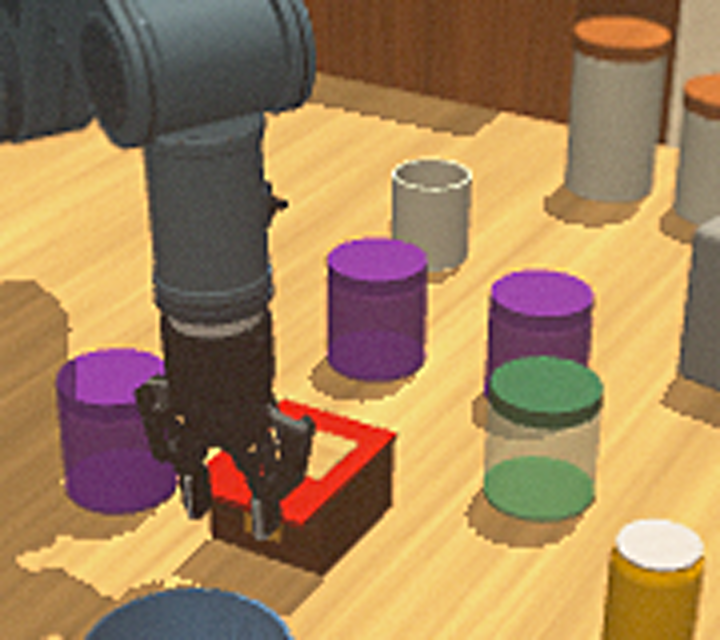

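Request:
{"method": "arm_command", "body": {"rows": [[[0, 1, 0], 0, 50], [[0, 0, 0], 0, 50], [[0, 1, 0], 0, 50], [[0, 0, 0], 0, 50], [[0, 1, 0], 0, 50], [[0, 0, 0], 0, 50], [[0, 1, 0], 0, 50], [[0, 0, 0], 0, 50], [[0, 1, 0], 0, 50], [[0, 0, 0], 0, 50]]}}

```text
clock: 14.7
tcp_pos: [0.5334, -0.1385, 0.0522]
orientation: [0.004, 0.707, 0.707, 0.013]
force: [-0.6, -2.3, -0.4]
grip_width: 0.0503
```

Contact at y = −0.1385 with a gentle 2.3 N. Now I lean in lightly while rising, so the fingertips carry the lip up.

Request:
{"method": "arm_command", "body": {"rows": [[[0, 1.5, 0], 0, 50], [[0, 1.5, 1], 0, 50], [[0, 1.5, 2], 0, 50], [[0, 1.5, 2], 0, 50], [[0, 1.5, 2], 0, 50], [[0, 1.5, 2], 0, 50], [[0, 1.5, 2], 0, 50], [[0, 1.5, 2], 0, 50], [[0, 1, 0], 0, 50], [[0, 1, 0], 0, 50]]}}

```text
clock: 15.7
tcp_pos: [0.5335, -0.1374, 0.0678]
orientation: [0.012, 0.705, 0.709, 0.005]
force: [-2.1, -8.4, 0.2]
grip_width: 0.0502
```

```bash
python3 look.py 7
```

```text
15.7 [ 0.5335 -0.1374  0.0678] [-2.06 -8.39  0.15] [0.012 0.705 0.709 0.005]
jar scene [303, 189, 28, 15, 312] [316.2, 195.9] [[0.677 0.09  0.102]] [[0.608 0.256 0.   ]]
jar scene [301, 214, 27, 16, 339] [314.1, 221.5] [[ 0.732 -0.045  0.102]] [[0.672 0.099 0.   ]]
jar top [236, 166, 27, 31, 643] [[0.665 0.084 0.102]]
```

View pics/s7c.png

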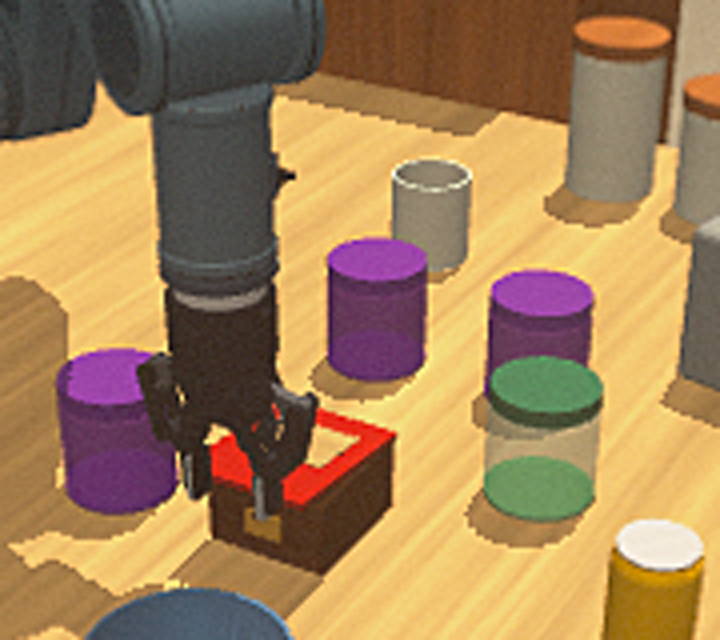

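The lip's near-right corner rose from (300,522) to (300,502) in the crop, so the lid is lifting. The 8 N push is under the limit, so I ease the inward lean and follow the arc.

Request:
{"method": "arm_command", "body": {"rows": [[[0, 1, 2], 0, 50], [[0, 1.2, 3], 0, 50], [[0, 1.3, 3], 0, 50], [[0, 1.4, 3], 0, 50], [[0, 1.5, 3], 0, 50], [[0, 1.6, 3], 0, 50], [[0, 1.7, 3], 0, 50], [[0, 1.8, 3], 0, 50], [[0, 1.9, 3], 0, 50], [[0, 1, 1], 0, 50]]}}

```text
clock: 16.8
tcp_pos: [0.5336, -0.1306, 0.0984]
orientation: [0.018, 0.705, 0.709, 0.001]
force: [-2.5, -5.3, 1.2]
grip_width: 0.0503
```

```bash
python3 look.py 8
```

```text
16.8 [ 0.5336 -0.1306  0.0984] [-2.51 -5.3   1.23] [0.018 0.705 0.709 0.001]
jar scene [303, 189, 27, 15, 311] [316.1, 195.9] [[0.677 0.09  0.102]] [[0.608 0.255 0.   ]]
jar scene [301, 214, 27, 16, 335] [314.1, 221.6] [[ 0.732 -0.046  0.102]] [[0.673 0.099 0.   ]]
jar top [236, 166, 27, 31, 642] [[0.666 0.084 0.102]]
```

View pics/s8c.png

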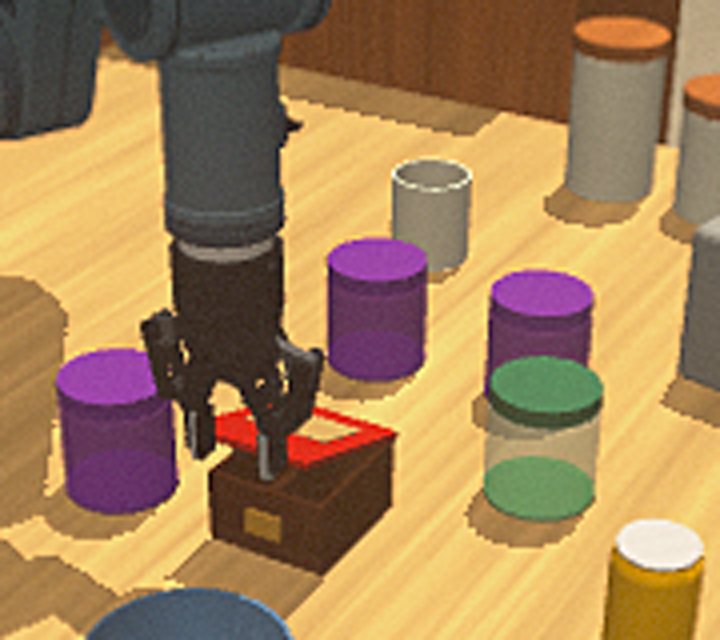

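The lid is at about 19° and tracking well. I follow the arc further.

Request:
{"method": "arm_command", "body": {"rows": [[[0, 2.4, 4.5], 0, 50], [[0, 2.5, 4.4], 0, 50], [[0, 2.7, 4.3], 0, 50], [[0, 2.9, 4.3], 0, 50], [[0, 3, 4.2], 0, 50], [[0, 3.2, 4.1], 0, 50], [[0, 3.4, 4], 0, 50], [[0, 3.5, 3.9], 0, 50], [[0, 3.7, 3.8], 0, 50], [[0, 3, 3], 0, 50]]}}

```text
clock: 17.9
tcp_pos: [0.5335, -0.1044, 0.1445]
orientation: [0.022, 0.705, 0.709, -0.002]
force: [-1.2, -3.3, 2.2]
grip_width: 0.0501
```

```bash
python3 look.py 9
```

```text
17.9 [ 0.5335 -0.1044  0.1445] [-1.22 -3.26  2.19] [ 0.022  0.705  0.709 -0.002]
jar scene [303, 189, 27, 15, 311] [316.2, 195.9] [[0.677 0.09  0.102]] [[0.608 0.256 0.   ]]
jar scene [301, 214, 27, 16, 336] [314.1, 221.6] [[ 0.732 -0.046  0.102]] [[0.673 0.099 0.   ]]
jar top [236, 166, 27, 31, 650] [[0.665 0.084 0.102]]
```

View pics/s9c.png

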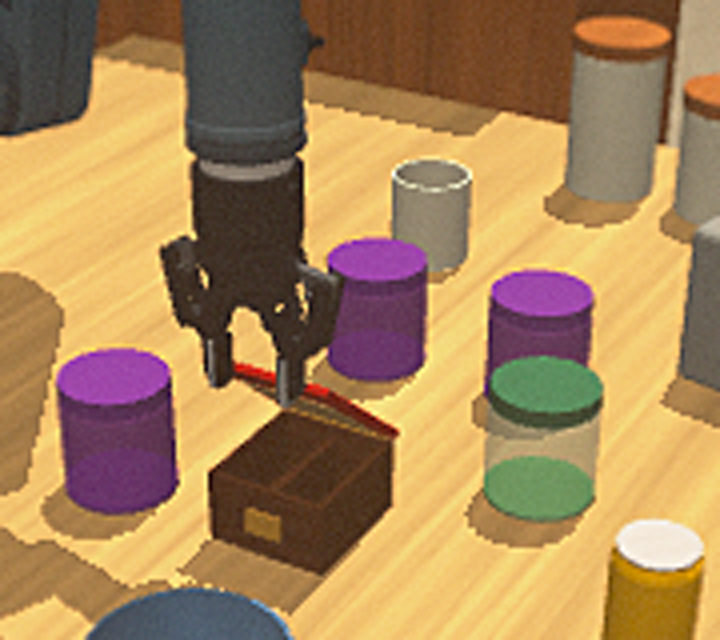

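The lid is at about 40°, light contact. I continue.

Request:
{"method": "arm_command", "body": {"rows": [[[0, 4.1, 3.8], 0, 50], [[0, 4.3, 3.6], 0, 50], [[0, 4.4, 3.5], 0, 50], [[0, 4.6, 3.3], 0, 50], [[0, 4.7, 3.2], 0, 50], [[0, 4.8, 3], 0, 50], [[0, 5, 2.9], 0, 50], [[0, 5.1, 2.7], 0, 50], [[0, 5.2, 2.5], 0, 50], [[0, 4, 2], 0, 50]]}}

```text
clock: 19.0
tcp_pos: [0.5334, -0.052, 0.1756]
orientation: [0.02, 0.705, 0.709, -0.001]
force: [-0.3, -0.1, 0.3]
grip_width: 0.0501
```

```bash
python3 look.py 10
```

```text
19.0 [ 0.5334 -0.052   0.1756] [-0.32 -0.13  0.29] [ 0.02   0.705  0.709 -0.001]
jar scene [303, 189, 28, 15, 312] [316.2, 195.9] [[0.677 0.09  0.102]] [[0.608 0.256 0.   ]]
jar scene [301, 214, 27, 16, 339] [314.1, 221.6] [[ 0.732 -0.046  0.102]] [[0.673 0.099 0.   ]]
jar top [236, 166, 27, 31, 656] [[0.665 0.084 0.102]]
```

View pics/s10c.png

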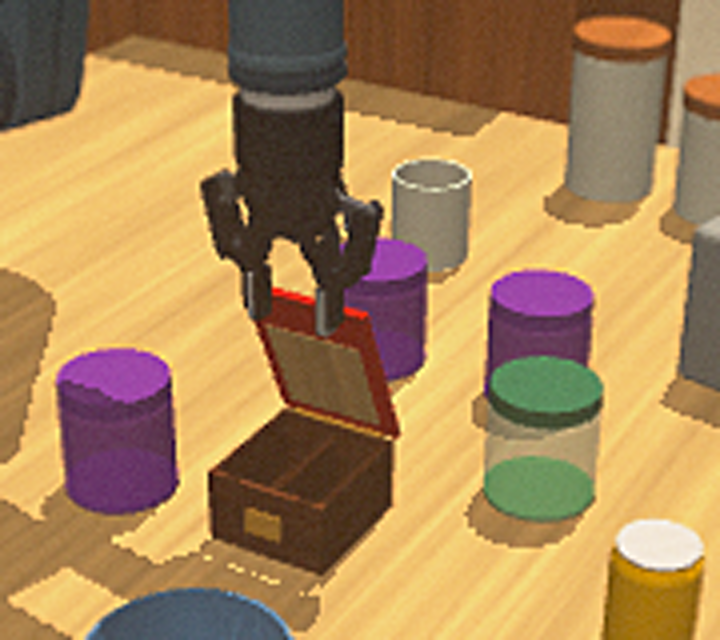

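The lid is at about 66°, fingertips still just behind and under the lip. I push across.

Request:
{"method": "arm_command", "body": {"rows": [[[0, 4, 1.5], 0, 50], [[0, 5, 1.5], 0, 50], [[0, 5, 1], 0, 50], [[0, 6, 1], 0, 50], [[0, 6, 1], 0, 50], [[0, 6, 1], 0, 50], [[0, 6, 0], 0, 50], [[0, 6, 0], 0, 50], [[0, 6, 0], 0, 50], [[0, 6, 0], 0, 50]]}}

```text
clock: 20.1
tcp_pos: [0.5329, 0.0087, 0.1826]
orientation: [0.02, 0.705, 0.709, -0.001]
force: [0.2, -0.3, 0.3]
grip_width: 0.0499
```

```bash
python3 look.py 11
```

```text
20.1 [0.5329 0.0087 0.1826] [ 0.19 -0.26  0.26] [ 0.02   0.705  0.709 -0.001]
jar scene [303, 189, 28, 15, 313] [316.3, 195.9] [[0.677 0.09  0.102]] [[0.609 0.256 0.   ]]
jar scene [301, 214, 27, 16, 340] [314.2, 221.6] [[ 0.733 -0.046  0.102]] [[0.673 0.099 0.   ]]
jar top [236, 166, 25, 18, 159] [[0.695 0.093 0.102]]
```

View pics/s11c.png

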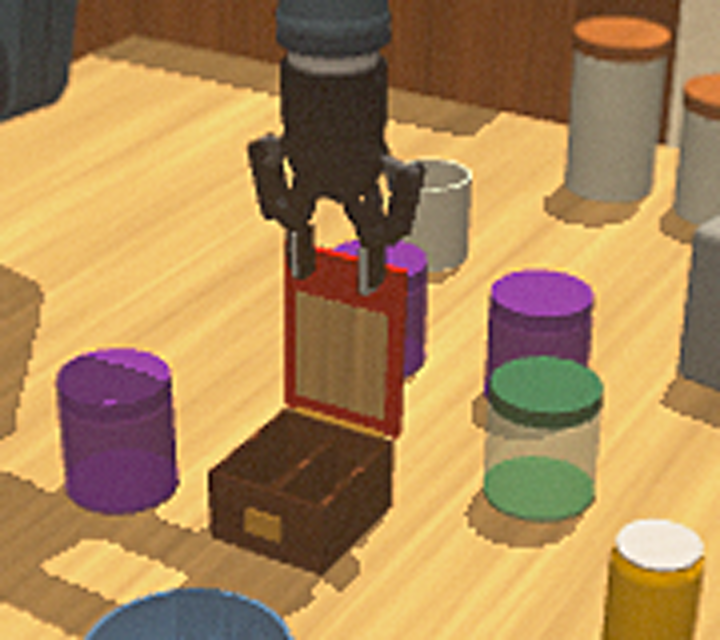

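The lid is essentially vertical. A little more push over, then I back off.

Request:
{"method": "arm_command", "body": {"rows": [[[0, 5, 0], 0, 50], [[0, 6, 0], 0, 50], [[0, 6, 0], 0, 50], [[0, 6, 0], 0, 50], [[0, 5, 0], 0, 50], [[0, 4, 0], 0, 50], [[0, 0, 0], 0, 50], [[0, -5, 5], 0, 50], [[0, -10, 10], 0, 50], [[0, -10, 10], 0, 50]]}}

```text
clock: 21.2
tcp_pos: [0.5318, 0.0181, 0.2079]
orientation: [0.018, 0.704, 0.71, -0.002]
force: [-0.2, 0.0, -0.2]
grip_width: 0.0497
```

```bash
python3 look.py 12
```

```text
21.2 [0.5318 0.0181 0.2079] [-0.25  0.05 -0.19] [ 0.018  0.704  0.71  -0.002]
jar scene [303, 189, 27, 15, 310] [316.1, 195.9] [[0.677 0.09  0.102]] [[0.608 0.255 0.   ]]
jar scene [301, 214, 27, 16, 339] [314.1, 221.6] [[ 0.732 -0.046  0.102]] [[0.673 0.099 0.   ]]
jar top [243, 166, 16, 6, 61] [[0.707 0.078 0.102]]
```

View pics/s12c.png

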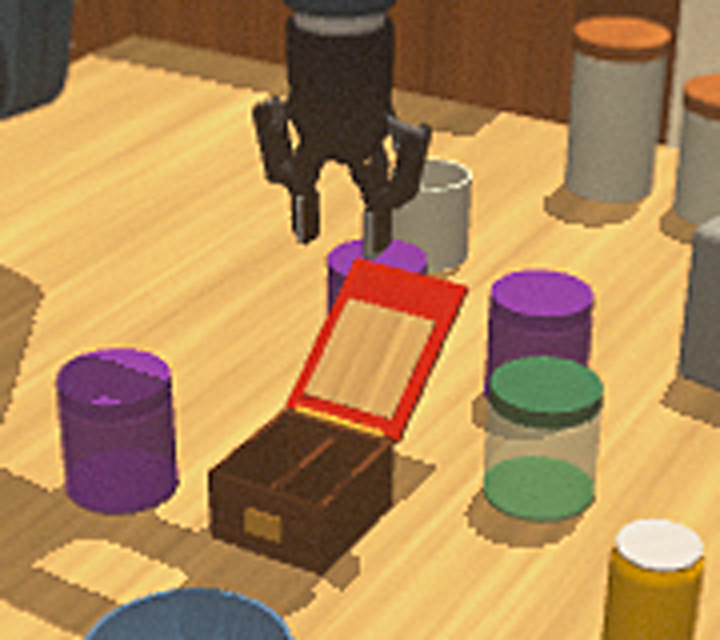

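The lid has gone over and is falling open freely. I withdraw upwards and wait for it to settle.

Request:
{"method": "arm_command", "body": {"rows": [[[0, -15, 15], 0, 50], [[0, -20, 15], 0, 50], [[0, -25, 10], 0, 50], [[0, -25, 0], 0, 50], [[0, -20, 0], 0, 50], [[0, 0, 0], 0, 50], [[0, 0, 0], 0, 50], [[0, 0, 0], 0, 50], [[0, 0, 0], 0, 50], [[0, 0, 0], 0, 50]]}}

```text
clock: 22.3
tcp_pos: [0.5323, -0.0923, 0.2528]
orientation: [0.021, 0.707, 0.707, 0.001]
force: [-1.3, -0.3, 0.3]
grip_width: 0.05
```

Request:
{"method": "arm_command", "body": {"rows": [[[0, 0, 0], 0, 50], [[0, 0, 0], 0, 50], [[0, 0, 0], 0, 50], [[0, 0, 0], 0, 50], [[0, 0, 0], 0, 50], [[0, 0, 0], 0, 50], [[0, 0, 0], 0, 50], [[0, 0, 0], 0, 50], [[0, 0, 0], 0, 50], [[0, 0, 0], 0, 50]]}}

```text
clock: 23.3
tcp_pos: [0.5324, -0.0907, 0.2527]
orientation: [0.02, 0.706, 0.708, 0.001]
force: [0.1, -0.3, -0.0]
grip_width: 0.0502
```

```bash
python3 look.py 13
```

```text
23.3 [ 0.5324 -0.0907  0.2527] [ 0.1  -0.26 -0.02] [0.02  0.706 0.708 0.001]
jar scene [303, 189, 28, 15, 312] [316.2, 195.9] [[0.677 0.09  0.102]] [[0.608 0.256 0.   ]]
jar scene [301, 214, 27, 16, 341] [314.1, 221.6] [[ 0.732 -0.046  0.102]] [[0.673 0.099 0.   ]]
jar top [236, 166, 27, 31, 648] [[0.665 0.084 0.102]]
```

View pics/s13c.png

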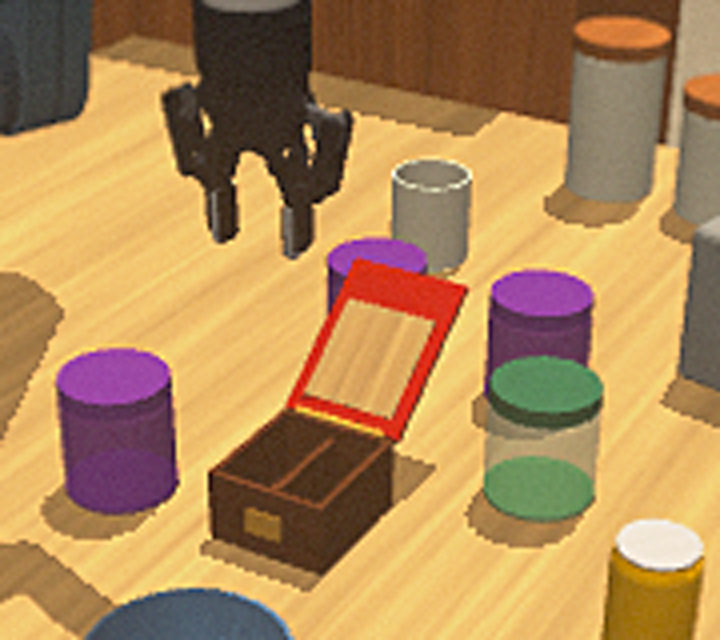

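View pics/top13.png

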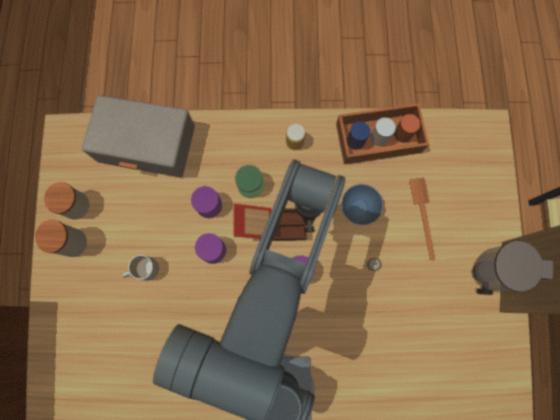

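```bash
python3 - <<'E'
from h import *
s=dict(np.load("scene13.npz"));t=dict(np.load("top13.npz"))
for a in (2.3,2.4,2.5):
    for x in(.482,.584):
        p=[x,.0135-.143*np.cos(a),.06+.143*np.sin(a)];print(a,x,np.round(proj(s,p),1),np.round(proj(t,p),1))
for n in("top","scene"):
    a,b=[cv2.cvtColor(dict(np.load(f"{n}{i}.npz"))["frame"],cv2.COLOR_RGB2GRAY) for i in(0,13)]
    d=cv2.absdiff(cv2.GaussianBlur(a,(5,5),0),cv2.GaussianBlur(b,(5,5),0))
    rs=dict(bowl=(335,180,50,50),inf=(362,252,25,25),spat=(405,175,40,90),tin=(280,118,30,35),mug=(120,250,40,35)) if n=="top" else dict(bowl=(198,246,60,45),inf=(150,243,25,30),spat=(105,305,115,55),tin=(325,225,35,50),mug=(275,138,26,26))
    print(n,{k:int(np.percentile(d[y:y+h,x:x+w],98)) for k,(x,y,w,h) in rs.items()})
E
```

```text
2.3 0.482 [265.2 160.7] [239.4 234.7]
2.3 0.584 [293.2 167.9] [239.6 201.6]
2.4 0.482 [266.8 162.4] [236.3 235.2]
2.4 0.584 [294.6 169.6] [236.5 202.3]
2.5 0.482 [268.2 164.4] [233.6 235.7]
2.5 0.584 [295.7 171.6] [233.9 203. ]
top {'bowl': 57, 'inf': 45, 'spat': 6, 'tin': 6, 'mug': 6}
scene {'bowl': 67, 'inf': 66, 'spat': 6, 'tin': 6, 'mug': 5}
```

The lip corners, seen at about (269,165.5) and (297,172), match the 2.5 rad prediction. Bowl (362,204) and infuser (374,264) sit where they were, so their picture differences are only the arm's shadow. I hand in.

```bash
python3 -c "
from plant import workorder;print(workorder.finish_job())"; python3 - <<'E'
from plant import status
o=status.get_obs();print(o["clock"],o["force"].round(2))
E
```

```text
the job is handed in; nothing more can be done
None
the job is handed in; nothing more can be done
```

I slid the green-capped jar clear and tipped the red lid over until it lay open by its own weight. I handed the job in at about 23 s of the 56 s allowed; it gives no verdict.

- **Jar:** I pushed it about 145 mm along world +x with two open fingertips, at about 2.5 N. It stands upright at about (0.67, 0.09), roughly 135–140 mm to the side of the hinge middle, against the 105 mm needed. It did not move during the lid work.
- **Lid:** The tool can only point down, so the fingertips could not go fully under the lip. I leaned them lightly on the lip's front edge and lifted, then followed the arc past vertical. The highest push I read was about 8.4 N, against the 20 N limit. Its lip corners match the predicted picture positions for 2.5 rad in the scene view.
- **Final state:** The arm is withdrawn, with a force reading near zero.
- **Other things on the shelf:** Spatula, tin and mug are unchanged in both pictures. Bowl and infuser gave picture differences, which I put down to the arm's shadow because they sit at the same pixels as before.
- **Disagreements:** The two cameras differed by 3–12 mm on jar and lid positions, well inside the margins. The two-view cap height came out at 0.110 m, against 0.102 m in the text.

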